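Check the shaker's emergency stop

TASK

Do the daily check of the bottle shaker's emergency stop: press the big mushroom button down until it latches in and stays in, then twist it clockwise by pushing its wing sideways with the fingertips, without pinching the wing, until the button springs back up. After that press the flat round reset key on the other grey box all the way in and let it come back. Finish clear of everything; do not pick up, push or knock over the jars, caps and spatula standing about.

Things in the scene. Friction and masses are not known exactly. Their poses are not given: they have to be found in the camera images.
- stop_box: grey stop box fixed to the bench, 110 x 110 mm, 60 mm tall, with a steel collar (52 mm across, 10 mm tall) on top, on which the mushroom stop sits at the centre; origin at the centre of its underside, z up, x along the wing of the button when this is not twisted
- stop_top (a point): centre of the top of the mushroom stop, on its axis, on top of the wing: the place to press. 116 mm above the bench when the button is out, and moves down with it. The black head is a disc 72 mm across and 12 mm thick; across it stands a straight metal wing (finger bar) 70 mm long, 14 mm wide and 22 mm tall, whose top is this point. The head's round top lies 22 mm below this point
- wing_near (a point): middle of the top edge of one end of the wing, 35 mm from stop_top (the end towards the robot, give or take the yaw of the box); moves and turns with the head
- wing_far (a point): the same at the opposite end of the wing, 35 mm from stop_top
- stop_press (a joint): how far the mushroom stop is pressed in, m: 0 out, 0.0125 fully in. A spring pushes it out (about 3 N at the top, 6 N at the bottom). Pressed beyond about 0.010 a hidden latch snaps and then holds it in at about 0.0095. A press of 8 to 15 N takes it to the bottom
- stop_twist (a joint): how far the head is twisted clockwise seen from above, rad: 0 at rest, stop at 1.0; it does not turn the other way. A light spring (0.015 to 0.04 Nm) brings it back to 0 when let go. With the button latched, turning it past about 0.6 frees the latch, and the button springs out 9.5 mm; if let go earlier it turns back and stays latched. Fingertips reaching about 10 mm below the top of the wing, beside it, do not press on the disc even when the button springs out
- reset_box: smaller grey box fixed to the bench, 120 x 80 mm, 50 mm tall; on top, along its x axis, the reset key at x = -20 mm and a clear domed pilot lamp (22 mm across, 12 mm tall, no control) at x = +42 mm; origin at the centre of its underside
- reset_key_top (a point): centre of the top of the flat round reset key (black, 30 mm across, in a steel ring 46 mm across and 12 mm tall); 72 mm above the bench when out, 10 mm above its ring; moves with the key
- reset_key (a joint): how far the reset key is pressed in, m: 0 out, 0.006 fully in (about 4 N), springs back. Pressed means beyond 0.0045
- jar_a: open clear-glass sample jar, upright, 60 mm across, neck 46 mm, 100 mm tall, a bystander; origin at the centre of its underside
- jar_b: open clear-glass sample jar, upright, 60 mm across, neck 46 mm, 100 mm tall, a bystander; origin at the centre of its underside
- jar_c: open clear-glass sample jar, upright, 60 mm across, neck 46 mm, 100 mm tall, a bystander; origin at the centre of its underside
- jar_d: open clear-glass sample jar, upright, 60 mm across, neck 46 mm, 100 mm tall, a bystander; origin at the centre of its underside
- cap_a: white plastic jar cap lying flat, a disc 52 mm across and 13 mm thick, a bystander; origin at the centre of its underside
- cap_b: white plastic jar cap lying flat, a disc 52 mm across and 13 mm thick, a bystander; origin at the centre of its underside
- cap_c: white plastic jar cap lying flat, a disc 52 mm across and 13 mm thick, a bystander; origin at the centre of its underside
- spatula: lab spatula 160 mm long lying on the notebook at the left, a bystander
Mind the look-alikes: they are no part of the job. Leave any blue or purple look-alike of the stop_box alone.

How it is judged:
By the outcome, as a careful person would: the job done as asked, in the order asked, and still so for the second after the job is handed in, with the robot touching nothing.
It also fails if it takes over 58 s, if anything falls off the work surface, if the arm or the gripper's body presses on something with over 40 N, if the wrist force passes 120 N, or if a joint passes its speed limit or range.

ROBOT

A 6-joint arm with a two-finger parallel gripper is mounted at the origin on the work surface. World frame = base frame: x ahead of the robot, y to its left, z up, the work surface at z = 0. Lengths are in m, angles in degrees, forces in N, time in s.
With the tool pointing down it reaches from about 0.4 to 0.825 m from the base axis. Payload 7 kg.
Tool frame: the origin (TCP) lies midway between the tips of the shut fingers; the grasp point (between the pads) lies 19 mm behind it; z points along the fingers, y is the line along which they close (so a half turn about z gives the same grasp; the last joint's range is limited). The gripper opens to 88 mm and grips with 3 to 60 N. Pads are 19 mm wide; open, the fingers measure 130 mm over their backs; the gripper's body (78 mm by 193 mm) begins 47 mm behind the grasp point.
Start: joints at [84.345, 20.546, 0.682, 0, -70.136, -16.507], TCP at [0.255, 0.625, 0.227] pointing down, gripper open.
Joint ranges: [-176.03, 176.03], [-82.01, 121.73], [-58.28, 71.71], [-173.87, 95.51], [-174.79, -0.11], [-173.66, 173.66]. Speed limits (degrees/s): [136.94, 136.94, 172.46, 180, 180, 180].

INTERFACE

Orientations are given as [roll, pitch, yaw] about the fixed x, y, z axes, in that order (R = Rz(yaw) Ry(pitch) Rx(roll)).
In Python, from plant import r, eyes, workorder gives the robot as it stands.
- The arm moves only by the tool step_arm, never from a script. Its argument "plan" is a list of rows, each a list of 5 numbers: the shift along the tool's x, y, z each as a share of 25 cm, from -1 to 1, then the turn about the tool's z as a share of 60 degrees, from -1 to 1, then the finger opening in mm, from 0 to 87.6. In form: [[x, y, z, turn, jaw], ...]. A call has 1 to 12 rows; each row is the pose to reach, as a shift and turn from the pose commanded when the call began, along the tool's axes at that moment; what a row does not reach only later rows make up. A row lasts 1/12 s, in which the tool goes at most 41.7 mm and 7.16 degrees, less where a joint would pass 70% of its speed; a pose out of reach is approached as far as the arm can. A call with a number of a shift or a turn outside -1 to 1 is refused whole. A call with a gripper value outside its range is refused whole. The fingers move at their own pace and stop on an object; "newtons" is the grip in N (left out, the last holds). Time passes only in rows, so rows that repeat a pose let the fingers close. It gives the time, the measured TCP pose, the force, the opening and the grip force at its end, in the units of the state.
- r.get_state(): the state, without advancing time (a new reading comes with each control period).
- eyes.capture(name): name is "scene" or "top" or "wrist"; returns the picture (400x640x3 uint8, red, green, blue); there is no depth.
- eyes.camera_model(name): a dict with "fov_y" (degrees; the focal length in pixels is half the picture's height over the tangent of half this angle, whatever the lens; pixels are square), "cx", "cy" (the principal point, pixels), "world_to_cam" (4x4, takes a point from world to camera coordinates); the wrist camera has in their place "hand_eye" (4x4, takes a point from camera to tool coordinates, whose origin is the TCP and whose axes are the flange's). Camera axes: x right, y up, looking along -z (the intrinsics and any distortion apply to the point x, -y, -z); pixel columns grow to the right and rows downward; lengths in m; the calibration is good to about 2 mm. A picture is of the moment at which its call begins: read the wrist's pose just before it. camera_model takes no time and is no camera call.
- workorder.close_job(): hands the job in; it is judged then, once.
The state is a dict: "time_s": time; "joints": joint angles; "qd": joint speeds; "joint_torque": joint torques, N m; "tcp_pos": TCP position; "eef_rot": TCP orientation; "contact_force": force on the tool from outside, world axes, zero at the start; "moment": the same for the moment, N m; "gripper_width": finger opening in m; "gripper_force": force on a finger pad.
Only numpy, scipy, OpenCV 4.12 (cv2) and the standard library are available. Lean on these libraries where they do the work, as an engineer would, in place of code of your own. Each camera call takes 0.05 s, during which the arm holds its last target. There are 200 camera calls.

## Working session

There is one attempt and no reset: what is moved stays moved. The work goes in short steps, Python scripts to look and compute and a tool call to move; the robot and the scene stay as the last step left them, time stands still between calls to the robot, and variables do not carry over. Pictures are saved under pics/ and viewed, at most 10 in all, crops included, and the job is handed in when it is done.

Besides the shell and the picture viewer there is one more tool, called after "Request:" as name(argument=value, ...) on one line, values as JSON. step_arm: Moves the arm, as the interface text tells. Its arguments: {"type":"object","properties":{"plan":{"type":"array"},"newtons":{"type":"number"}},"required":["plan"]}

```bash
mkdir -p pics; ls; python3 - <<'E'
from plant import r,eyes,workorder
import cv2
for n in("scene","top"):
    im=eyes.capture(n); cv2.imwrite(f"pics/{n}0.png",im[:,:,::-1])
    print(n,eyes.camera_model(n))
print(eyes.camera_model("wrist"))
print(r.get_state())
E
```

```text
pics
scene {'fov_y': 49.874015328914425, 'cx': 318.8824694393362, 'cy': 200.41179819611548, 'world_to_cam': array([[ 0.12144033,  0.99259731, -0.00168067, -0.01701272],
       [-0.75788495,  0.09381735,  0.64560724,  0.29680996],
       [ 0.64098569, -0.077129  ,  0.76366777, -1.57860485],
       [ 0.        ,  0.        ,  0.        ,  1.        ]])}
top {'fov_y': 50.72727791281819, 'cx': 323.9507433504603, 'cy': 196.43238039113328, 'world_to_cam': array([[-3.67256499e-03, -9.99755324e-01,  2.18129201e-02,
        -5.22016924e-02],
       [ 9.94293856e-01, -1.32520182e-03,  1.06667572e-01,
        -4.93134563e-01],
       [-1.06612567e-01,  2.20801960e-02,  9.94055444e-01,
        -1.44748663e+00],
       [ 0.00000000e+00,  0.00000000e+00,  0.00000000e+00,
         1.00000000e+00]])}
{'fov_y': 63.46641713160246, 'cx': 317.57136855850456, 'cy': 205.26620193468693, 'hand_eye': array([[ 3.46985179e-04,  9.51671889e-01,  3.07116421e-01,
         8.46077435e-02],
       [ 9.99999833e-01, -1.88242352e-04, -5.46503392e-04,
         6.33512474e-05],
       [-4.62279597e-04,  3.07116559e-01, -9.51671795e-01,
        -1.57356989e-01],
       [ 0.00000000e+00,  0.00000000e+00,  0.00000000e+00,
         1.00000000e+00]])}
{'time_s': 0.1, 'joints': array([ 8.43465923e+01,  2.05865831e+01,  6.36918690e-01, -1.76498946e-02,
       -7.01338609e+01, -1.65065115e+01]), 'qd': array([ 0.04895345,  0.04527802,  0.18735975, -0.02050118, -0.07456707,
       -0.02928729]), 'joint_torque': array([-1.06831318e-03, -5.84161735e+01,  2.93746895e+01,  7.01548845e+00,
        1.00863082e-02, -6.04254046e-05]), 'tcp_pos': array([0.25446933, 0.62471613, 0.22570909]), 'eef_rot': array([ 1.79915202e+02, -7.82478035e-03, -2.21659233e+01]), 'contact_force': array([-0.39987171,  0.04070388, -0.50263666]), 'moment': array([ 0.0222421 , -0.04036235, -0.0216156 ]), 'gripper_force': 0.0, 'gripper_width': 0.08781442637748149}
```

View pics/top0.png

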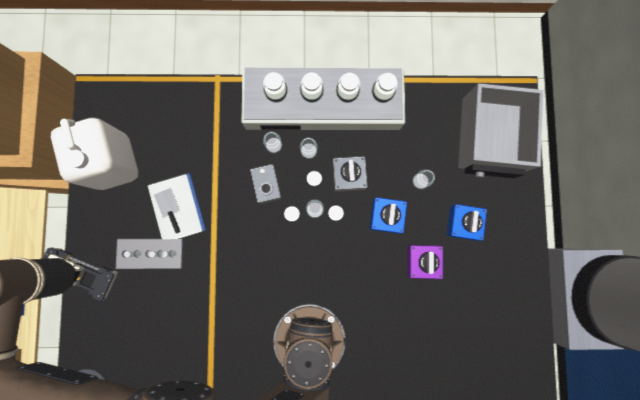

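View pics/scene0.png

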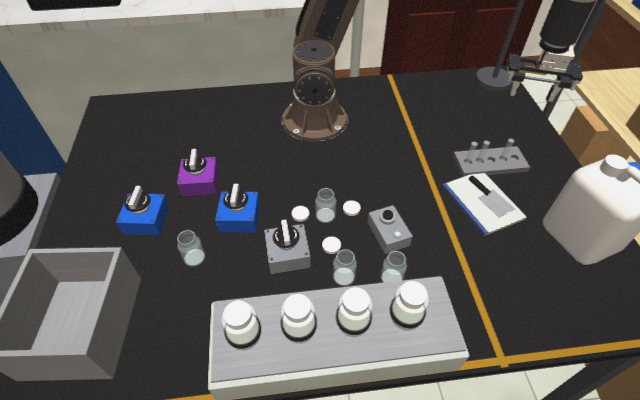

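Candidates with a mushroom button in the top view: grey (350,172), blue (389,215), blue (469,222) and purple (427,262). Only the grey one fits. The reset box is the small grey one at (265,185). I'll confirm both in one enlarged crop.

```bash
python3 - <<'E'
import cv2,numpy as np
a=cv2.imread("pics/top0.png")[130:230,240:400]; b=cv2.imread("pics/scene0.png")[180:280,255:415]
f=lambda m:cv2.resize(m,None,fx=5,fy=3*5/5,interpolation=3) 
f=lambda m:cv2.resize(m,(480,300),interpolation=cv2.INTER_CUBIC)
cv2.imwrite("pics/c0.png",np.vstack([f(a),f(b)]))
E
```

```text
(no output)
```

View pics/c0.png

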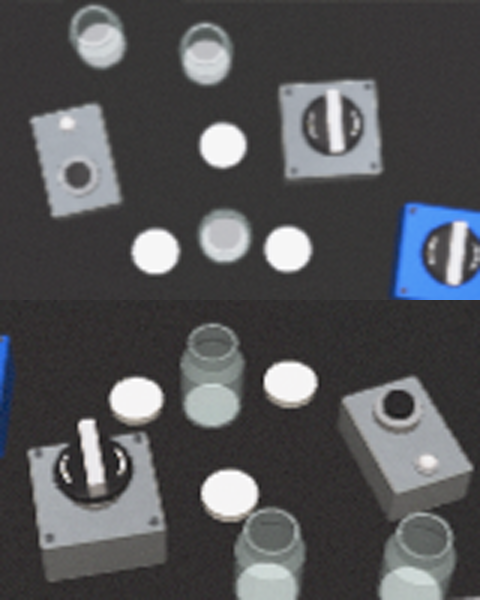

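```bash
cat > h.py <<'E'
import numpy as np
from plant import r,eyes,workorder
from scipy.spatial.transform import Rotation as Ro
def ray(n,u,v,st=None):
    m=eyes.camera_model(n); f=200/np.tan(np.radians(m["fov_y"]/2))
    d=np.array([(u-m["cx"])/f,-(v-m["cy"])/f,-1])
    if n=="wrist":
        H=m["hand_eye"]; T=np.eye(4); T[:3,:3]=Ro.from_euler("xyz",st["eef_rot"],degrees=True).as_matrix(); T[:3,3]=st["tcp_pos"]; W=T@H
    else: W=np.linalg.inv(m["world_to_cam"])
    return W[:3,3],W[:3,:3]@d
def at(n,u,v,z,st=None):
    o,d=ray(n,u,v,st); return (o+d*(z-o[2])/d[2]).round(4)
def togo(x,y,z,yaw):
    "row values to reach a world TCP pose"
    s=r.get_state(); R=Ro.from_euler("xyz",s["eef_rot"],degrees=True).as_matrix()
    d=R.T@(np.array([x,y,z])-s["tcp_pos"]); t=-(yaw-s["eef_rot"][2])
    print("shift/25cm",(d/.25).round(3),"turn/60",round(((t+180)%360-180)/60,3),"F",s["contact_force"].round(1),"t",s["time_s"])
E
python3 - <<'E'
from h import *
for l,u,v,z in [("stop",351.3,170.7,.116),("near",351.7,180.3,.116),("far",351,160.3,.116),("key",266,188,.072),("lamp",262.3,171.3,.06),("jar",314.5,203,.1),("jarbase",314.5,210,0),("jarU1",307,144,.1),("jarU2",272,137,.1)]: print(l,at("top",u,v,z))
for l,u,v,z in [("w1",284,220,.116),("w2",287,241.7,.116),("key",388,214.3,.072)]: print("scene",l,at("scene",u,v,z))
E
```

```text
stop [ 0.569  -0.1423  0.116 ]
near [ 0.5369 -0.1433  0.116 ]
far [ 0.6039 -0.1417  0.116 ]
key [0.5171 0.1436 0.072 ]
lamp [0.5764 0.1583 0.06  ]
jar [ 0.4633 -0.0204  0.1   ]
jarbase [ 0.4476 -0.0203  0.    ]
jarU1 [0.6626 0.0045 0.1   ]
jarU2 [0.6864 0.1222 0.1   ]
scene w1 [ 0.541  -0.1414  0.116 ]
scene w2 [ 0.611  -0.1386  0.116 ]
scene key [0.5224 0.1476 0.072 ]
```

Request:
step_arm(plan=[[0.78,0.79,0,0,0],[0.78,0.79,0,0,0],[0.78,0.79,0,0,0],[0.78,0.79,0,0,0],[0.78,0.79,0,0,0],[0.78,0.79,0,0,0],[0.78,0.79,0,0,0],[0.78,0.79,0,0,0]])

```text
time_s: 0.77
tcp_pos: [0.3615, 0.3641, 0.2267]
eef_rot: [180.0, 0.0, -22.3]
contact_force: [-0.7, 0.1, 0.6]
gripper_width: 0.0402
gripper_force: 0.0
```

Request:
step_arm(plan=[[0.78,0.79,0,0,0],[0.78,0.79,0,0,0],[0.78,0.79,0,0,0],[0.78,0.79,0,0,0],[0.78,0.79,0,0,0],[0.78,0.79,0,0,0],[0.78,0.79,0,0,0],[0.78,0.79,0,0,0]])

```text
time_s: 1.43
tcp_pos: [0.4675, 0.1085, 0.2263]
eef_rot: [179.9, 0.0, -22.4]
contact_force: [-0.2, 0.3, 0.2]
gripper_width: 0.0007
gripper_force: 0.0
```

Request:
step_arm(plan=[[0.5,0.79,0,-0.37,0],[0.5,0.79,0,-0.37,0],[0.5,0.79,0,-0.37,0],[0.5,0.79,0,-0.37,0],[0.5,0.79,0,-0.37,0],[0.5,0.79,0,-0.37,0],[0.5,0.79,0,-0.37,0],[0.5,0.79,0,-0.37,0],[0.5,0.79,0,-0.37,0],[0.5,0.79,0,-0.37,0]])

```text
time_s: 2.27
tcp_pos: [0.508, -0.1168, 0.2264]
eef_rot: [-180.0, 0.0, 0.1]
contact_force: [0.3, -0.5, 0.2]
gripper_width: 0.0003
gripper_force: 0.0
```

```bash
python3 - <<'E'
from h import *
import cv2
s=r.get_state(); im=eyes.capture("wrist"); cv2.imwrite("pics/w1.png",im[:,:,::-1]); print(s)
np.save("s1.npy",s,allow_pickle=True)
E
```

```text
{'time_s': 2.2667, 'joints': array([ 8.62642181e+00,  6.02720969e+00, -1.85189449e+01, -1.46583328e-02,
       -6.54702732e+01,  8.14708064e+01]), 'qd': array([ 0.84664806, -0.29580673, -0.06647432,  0.07972827, -0.03141268,
        0.19397328]), 'joint_torque': array([-8.17035120e-01, -3.66913605e+01,  2.84353495e+01,  6.68325484e+00,
        7.69694173e-02, -6.73702016e-03]), 'tcp_pos': array([ 0.50801411, -0.11683604,  0.22639728]), 'eef_rot': array([-1.79989250e+02,  1.82243826e-02,  9.11423534e-02]), 'contact_force': array([ 0.28007171, -0.46451702,  0.21617471]), 'moment': array([-0.00629172,  0.00080907,  0.02028882]), 'gripper_force': 0.0, 'gripper_width': 0.000331495409658778}
```

View pics/w1.png

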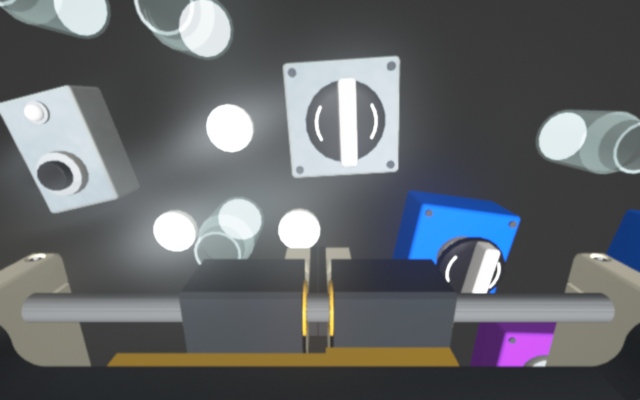

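The wrist view shows the grey stop with its wing ends at (346,80) and (349,165), and the reset key at (53,175). The path down to the wing is clear.

```bash
python3 - <<'E'
from h import *
s=np.load("s1.npy",allow_pickle=True).item()
print(at("wrist",346,80,.116,s),at("wrist",349,165,.116,s),at("wrist",347.5,122,.116,s),"key",at("wrist",53,175,.072,s),"lamp",at("wrist",36,112,.06,s))
for u,v in [(288,250),(350,250)]: print(at("wrist",u,v,s["tcp_pos"][2],s)-s["tcp_pos"])
togo(.572,-.142,.126,-2)
E
```

```text
[ 0.6079 -0.1392  0.116 ] [ 0.5415 -0.1436  0.116 ] [ 0.5764 -0.1413  0.116 ] key [0.5226 0.1428 0.072 ] lamp [0.5817 0.1537 0.06  ]
[8.48589042e-03 1.53360435e-02 2.72021475e-06]
[ 8.58589042e-03 -1.78639565e-02  2.72021475e-06]
shift/25cm [0.255 0.102 0.402] turn/60 0.036 F [-0.9  0.3  0.2] t 2.3167
```

Request:
step_arm(plan=[[0.264,0.1,0,-0.05,0],[0.264,0.1,0,-0.05,0],[0.264,0.1,0.2,-0.05,0],[0.264,0.1,0.4,-0.05,0],[0.264,0.1,0.4,-0.05,0],[0.264,0.1,0.4,-0.05,0],[0.264,0.1,0.4,-0.05,0]])

```text
time_s: 2.9
tcp_pos: [0.5741, -0.1417, 0.1264]
eef_rot: [180.0, 0.1, 3.2]
contact_force: [1.0, 0.2, 1.5]
gripper_width: 0.0001
gripper_force: 0.0
```

Request:
step_arm(plan=[[0,0,0.02,0,0],[0,0,0.035,0,0],[0,0,0.05,0,0],[0,0,0.06,0,0],[0,0,0.07,0,0],[0,0,0.075,0,0],[0,0,0.08,0,0],[0,0,0.08,0,0]])

```text
time_s: 3.57
tcp_pos: [0.575, -0.1428, 0.1071]
eef_rot: [180.0, -0.1, 3.1]
contact_force: [1.6, 2.7, 4.5]
gripper_width: 0.0005
gripper_force: 2.3
```

Request:
step_arm(plan=[[0,0,0.01,0,0],[0,0,0.015,0,0],[0,0,0.02,0,0],[0,0,0.02,0,0]])

```text
time_s: 3.9
tcp_pos: [0.5753, -0.1429, 0.1036]
eef_rot: [180.0, -0.2, 3.1]
contact_force: [-1.9, 3.6, 16.0]
gripper_width: 0.0003
gripper_force: 7.9
```

Request:
step_arm(plan=[[0,0,-0.06,0,0],[0,0,-0.14,0,0],[0,0,-0.14,0,0],[-0.14,0.22,-0.14,0,0],[-0.14,0.22,-0.14,0,0],[-0.14,0.22,-0.14,0,0],[-0.14,0.22,-0.14,0,0]])

```text
time_s: 4.48
tcp_pos: [0.5406, -0.2007, 0.1359]
eef_rot: [-180.0, 0.1, 2.9]
contact_force: [-0.1, -0.3, 0.1]
gripper_width: 0.0002
gripper_force: 0.0
```

```bash
python3 - <<'E'
from h import *
import cv2
s=r.get_state(); im=eyes.capture("wrist"); cv2.imwrite("pics/w2.png",im[:,:,::-1]); print(s["tcp_pos"],s["eef_rot"],s["contact_force"])
np.save("s2.npy",s,allow_pickle=True)
togo(.539,-.194,.0975,3)
E
```

```text
[ 0.5405887  -0.20065942  0.13593339] [-1.79981926e+02  9.68325257e-02  2.90328420e+00] [-0.06921199 -0.28279876  0.0856587 ]
shift/25cm [-0.007 -0.025  0.154] turn/60 -0.001 F [-0.5  0.3 -0.3] t 4.5333
```

View pics/w2.png

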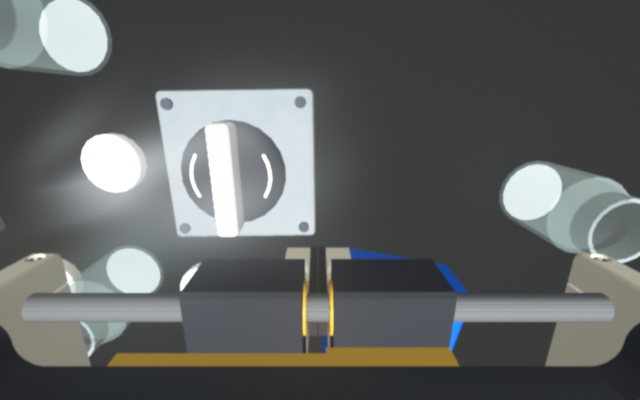

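```bash
python3 - <<'E'
from h import *
s=np.load("s2.npy",allow_pickle=True).item()
for z in(.116,.1065):
    a,b=at("wrist",216.5,125,z,s),at("wrist",228,235,z,s); print(a,b,np.linalg.norm(a-b))
E
```

```text
[ 0.61   -0.1437  0.116 ] [ 0.5466 -0.1477  0.116 ] 0.06352605764566224
[ 0.6092 -0.1409  0.1065] [ 0.5423 -0.145   0.1065] 0.06702551752877403
```

Request:
step_arm(plan=[[0,0,0.08,0,0],[0,0,0.154,0,0],[0,0,0.154,0,0],[0,0,0.154,0,0]])

```text
time_s: 4.87
tcp_pos: [0.5415, -0.1991, 0.0972]
eef_rot: [-180.0, 0.2, 3.1]
contact_force: [1.0, -0.5, 0.5]
gripper_width: 0.0001
gripper_force: 0.0
```

Request:
step_arm(plan=[[0,-0.03,0,0,0],[0,-0.06,0,0,0],[0,-0.08,0,0,0],[0,-0.1,0,0,0],[0,-0.12,0,0,0],[0,-0.14,0,0,0],[0,-0.16,0,0,0],[0,-0.18,0,0,0],[0,-0.18,0,0,0],[0,-0.18,0,0,0]])

```text
time_s: 5.7
tcp_pos: [0.5398, -0.1543, 0.0981]
eef_rot: [-180.0, -0.0, 3.1]
contact_force: [-0.6, -0.1, -0.2]
gripper_width: 0.0004
gripper_force: 0.2
```

```bash
python3 - <<'E'
from h import *
import cv2
s=r.get_state(); im=eyes.capture("wrist"); cv2.imwrite("pics/w3.png",im[:,:,::-1]); print(s["tcp_pos"],s["eef_rot"],s["contact_force"],s["moment"])
np.save("s3.npy",s,allow_pickle=True)
E
```

```text
[ 0.5398407  -0.1543159   0.09812291] [-1.79989456e+02 -2.27965748e-02  3.06091290e+00] [-0.57521306 -0.05024203 -0.17315567] [-0.09841594  0.08516653  0.02181016]
```

View pics/w3.png

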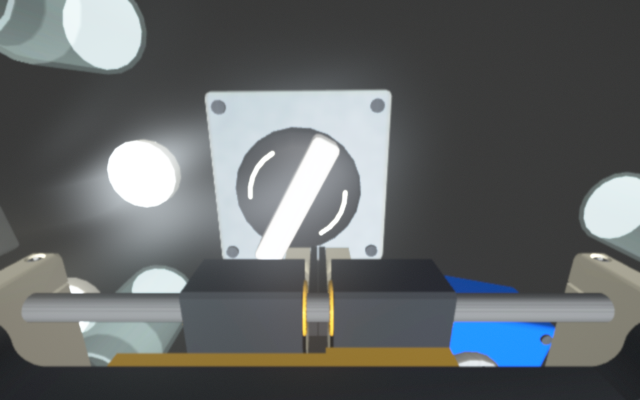

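The wing has twisted about 28° (ends near (325,145) and (268,250)). It needs more than 34°, so I'll keep pushing.

Request:
step_arm(plan=[[0,-0.015,0,0,0],[0,-0.03,0,0,0],[0,-0.045,0,0,0],[0,-0.055,0,0,0],[0,-0.055,0,0,0],[0,-0.055,0,0,0]])

```text
time_s: 6.25
tcp_pos: [0.5387, -0.1407, 0.098]
eef_rot: [-180.0, 0.0, 3.1]
contact_force: [-0.6, -0.6, -0.4]
gripper_width: 0.0004
gripper_force: 0.6
```

```bash
python3 - <<'E'
from h import *
import cv2
s=r.get_state(); im=eyes.capture("wrist"); cv2.imwrite("pics/w4.png",im[:,:,::-1]); print(s["tcp_pos"],s["eef_rot"],s["contact_force"],s["moment"])
np.save("s4.npy",s,allow_pickle=True)
E
```

```text
[ 0.53873668 -0.14069334  0.09796566] [-1.79993062e+02  2.31187196e-02  3.05902228e+00] [-0.64781228 -0.60808979 -0.38688638] [-0.32534276  0.34926986  0.06267697]
```

View pics/w4.png

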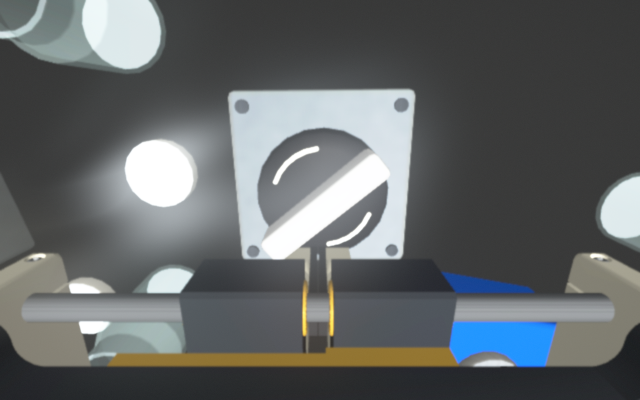

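The twist is now about 50° and the head looks larger, so the button has probably sprung out. I'll back off sideways, then rise and look.

Request:
step_arm(plan=[[0,0.06,0,0,0],[0,0.12,0,0,0],[0,0.18,0,0,0],[0,0.24,0,0,0],[0,0.24,0,0,0],[0,0.24,-0.15,0,0],[0,0.24,-0.15,0,0],[0,0.24,-0.15,0,0]])

```text
time_s: 6.97
tcp_pos: [0.5437, -0.2009, 0.1377]
eef_rot: [180.0, -0.3, 3.0]
contact_force: [0.2, -0.3, -0.6]
gripper_width: 0.0005
gripper_force: 0.0
```

```bash
python3 - <<'E'
from h import *
import cv2
s=r.get_state(); im=eyes.capture("wrist"); cv2.imwrite("pics/w5.png",im[:,:,::-1]); print(s["tcp_pos"],s["eef_rot"],s["contact_force"])
np.save("s5.npy",s,allow_pickle=True)
E
```

```text
[ 0.54374719 -0.20086522  0.13766219] [179.96644738  -0.25519153   3.03983431] [ 0.17042186 -0.27373276 -0.56667791]
```

View pics/w5.png

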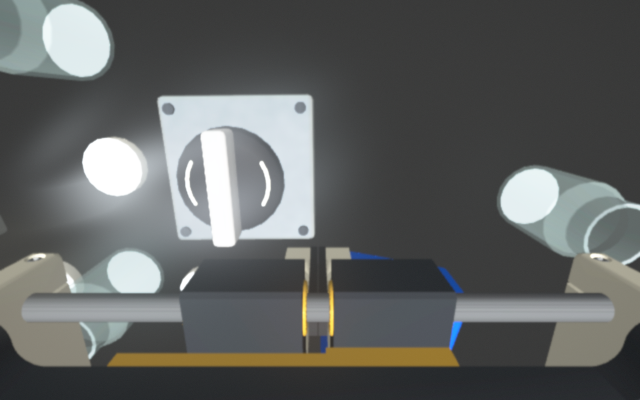

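The wing is back straight at (213,130)–(225,245) and about 5% longer than when latched, so the button is out. Next is the reset key.

Request:
step_arm(plan=[[0,0,-0.15,0,0],[0,0,-0.25,0,0],[-0.13,-0.69,-0.25,0,0],[-0.13,-0.69,-0.25,0,0],[-0.13,-0.69,-0.25,0,0],[-0.13,-0.69,-0.25,0,0],[-0.13,-0.69,-0.25,0,0],[-0.13,-0.69,-0.25,0,0],[-0.13,-0.69,-0.25,0,0]])

```text
time_s: 7.77
tcp_pos: [0.5002, -0.0295, 0.1977]
eef_rot: [-180.0, 0.0, 3.2]
contact_force: [0.6, -0.2, -0.8]
gripper_width: 0.0006
gripper_force: 0.0
```

Request:
step_arm(plan=[[-0.13,-0.69,0,0,0],[-0.13,-0.69,0,0,0],[-0.13,-0.69,0,0,0],[-0.13,-0.69,0,0,0],[-0.13,-0.69,0,0,0],[-0.13,-0.69,0,0,0],[-0.13,-0.69,0,0,0]])

```text
time_s: 8.35
tcp_pos: [0.4591, 0.1398, 0.1976]
eef_rot: [180.0, 0.0, 3.1]
contact_force: [-0.7, -0.5, 0.1]
gripper_width: 0.0005
gripper_force: 0.0
```

```bash
python3 - <<'E'
from h import *
import cv2
s=r.get_state(); im=eyes.capture("wrist"); cv2.imwrite("pics/w6.png",im[:,:,::-1]); print(s["tcp_pos"],s["eef_rot"],s["contact_force"])
np.save("s6.npy",s,allow_pickle=True)
E
```

```text
[0.45907207 0.13984784 0.1976029 ] [1.79962701e+02 4.57715579e-02 3.07006443e+00] [-0.697977   -0.47636272  0.13240605]
```

View pics/w6.png

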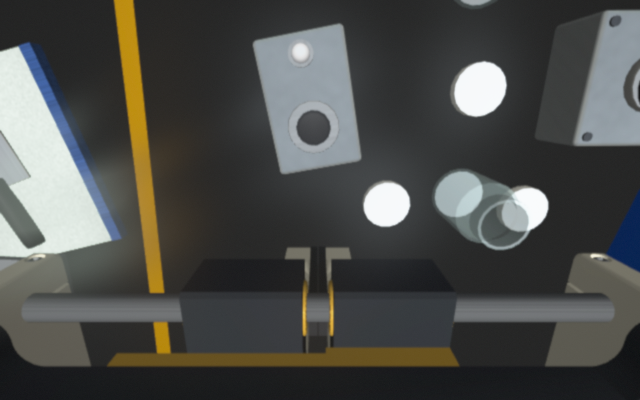

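The reset key is at (314,127) and the lamp at (300,50).

```bash
python3 - <<'E'
from h import *
s=np.load("s6.npy",allow_pickle=True).item()
k=at("wrist",314,127,.072,s); print(k); togo(k[0],k[1],.082,3)
E
```

```text
[0.522  0.1456 0.072 ]
shift/25cm [ 0.253 -0.012  0.462] turn/60 0.0 F [0.6 0.6 0. ] t 8.4
```

Request:
step_arm(plan=[[0.253,-0.012,0.1,0,0],[0.253,-0.012,0.2,0,0],[0.253,-0.012,0.35,0,0],[0.253,-0.012,0.46,0,0],[0.253,-0.012,0.46,0,0],[0.253,-0.012,0.46,0,0]])

```text
time_s: 8.9
tcp_pos: [0.5216, 0.1443, 0.082]
eef_rot: [179.9, 0.2, 2.9]
contact_force: [0.4, -0.2, 1.3]
gripper_width: 0.0007
gripper_force: 0.0
```

Request:
step_arm(plan=[[0,0,0.02,0,0],[0,0,0.035,0,0],[0,0,0.05,0,0],[0,0,0.06,0,0],[0,0,0.068,0,0],[0,0,0.068,0,0]])

```text
time_s: 9.4
tcp_pos: [0.5228, 0.147, 0.0668]
eef_rot: [-180.0, -0.1, 3.1]
contact_force: [2.1, -0.7, 3.2]
gripper_width: 0.0005
gripper_force: 1.8
```

Request:
step_arm(plan=[[0,0,0.008,0,0],[0,0,0.014,0,0],[0,0,0.018,0,0],[0,0,0.018,0,0]])

```text
time_s: 9.73
tcp_pos: [0.523, 0.1471, 0.0656]
eef_rot: [-180.0, -0.2, 3.2]
contact_force: [-9.2, -1.2, 36.7]
gripper_width: 0.0005
gripper_force: 18.2
```

Request:
step_arm(plan=[[0,0,-0.04,0,0],[0,0,-0.1,0,0],[0,0,-0.25,0,0],[0,0,-0.4,0,0],[0,0,-0.6,0,0],[0,0,-0.6,0,0],[0,0,-0.6,0,0],[0,0,-0.6,0,0]])

```text
time_s: 10.4
tcp_pos: [0.5216, 0.1468, 0.212]
eef_rot: [-179.9, -0.0, 3.0]
contact_force: [-0.7, -0.3, -0.9]
gripper_width: 0.0007
gripper_force: 0.0
```

```bash
python3 - <<'E'
from h import *
import cv2
im=eyes.capture("scene"); cv2.imwrite("pics/s7.png",cv2.resize(im[170:290,240:430,::-1],(760,480),interpolation=2)); print(r.get_state()["contact_force"],r.get_state()["time_s"])
E
```

```text
[ 0.25528191  0.97332069 -1.0202138 ] 10.45
```

View pics/s7.png

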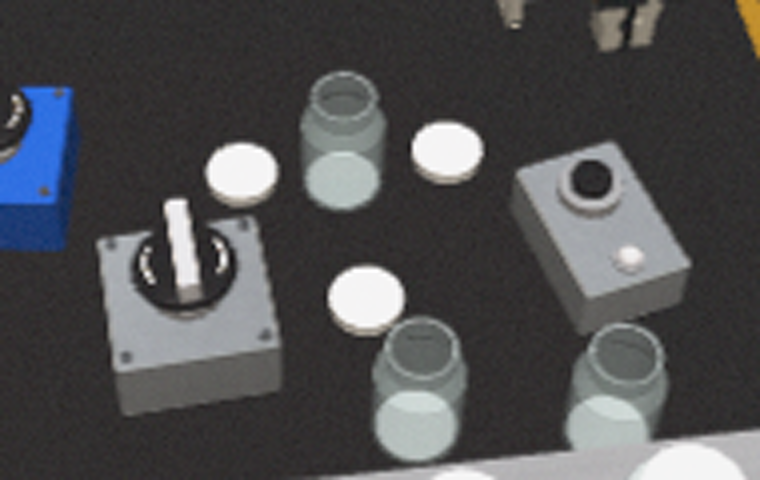

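The scene view shows the stop out with its wing straight at (182,245), the key out at (593,178), and the jars and caps in place. The gripper is clear above.

```bash
python3 -c "
from plant import workorder
print(workorder.close_job())"
```

```text
the job is handed in; nothing more can be done
None
```

The stop was pressed until it latched, then twisted clockwise by pushing the wing until it sprang back out. The reset key was then pressed fully in and came back out; the arm finished clear with the jars and caps in view undisturbed, and the job was handed in at about 10.5 s.

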